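# Hang a pump bracket on the drying tree

## Task

Turn the drying tree until its one empty branch points over the yellow mark on the front of its foot, and then hang the loose green pump bracket by its eye on that branch. Push it back along the branch, sliding the stiff orange collar ahead of it, until the collar is fully home against the grey sleeve, and leave it hanging there with the branch still over the mark. The branch is bent upwards a little, so feel where it lies, and go gently: never load the tree or the bracket on it with more than 25 N, and leave the other things on the bench where they are.

Things in the scene. Friction and masses are not known exactly. Their poses are not given: they have to be found in the camera images.
- stand: Round dark steel foot of the drying tree, 170 mm across, fixed to the bench. Origin: centre of its underside, on the tree's upright turning axis. Its -x axis points to the yellow mark (a bar 36 by 22 mm on top and a tab at the rim, roughly on the robot's side).
- tree (a joint): Angle of the tree about the stand's upright axis, rad, growing counter-clockwise seen from above; 0 (or a full turn, 2 pi) when the empty branch points over the yellow mark. Turns both ways from -3 to 9.3 rad, stays where it is left, friction moment 0.30 N m. Turn it, for example, by pushing the empty branch's bare pin from the side, 97 to 120 mm from the axis.
- post_top (a point): Top of the tree's grey post (34 mm across), 189 mm above the bench, on the turning axis; turns with the tree, its -x along the empty branch. Four level branches at 90 degrees, axes 170 mm above the bench, reach 125 mm from the turning axis. Three carry a fixed green bracket like the loose one: eye 66 mm from the axis, top 224 mm above the bench. One is empty.
- branch_tip (a point): Where the empty branch's end would be if it were straight: 170 mm above the bench, 125 mm from the turning axis; +x points level from here to the axis, z up. The branch is a stiff steel pin 10 mm thick with a round nose, 75 mm long from the sleeve; it is bent upwards at the sleeve, so that its nose is up to 17 mm above this point: not measured, feel for it.
- sleeve_end (a point): Centre of the end face of the empty branch's grey sleeve (26 mm across), 50 mm from the turning axis; axes as branch_tip. An orange collar (22 mm across, 8 mm thick) starts on the pin 5 to 30 mm short of this face (not measured), and slides against 6 N of friction until it butts here; the eye pushed up to it is then centred 16 mm from this point, 59 mm from branch_tip.
- bracket_eye (a point): Centre of the eye of the loose green bracket (0.25 to 0.45 kg), standing upright on the bench, eye 64 mm above its underside. x: eye axis; steel ring 38 mm outside, 12.4 mm bore, 16 mm long (1.2 mm play all round on the pin). Foot 40 (x) by 56 (y) by 8 mm. Same both ways round (half a turn about z).
- bracket_tab (a point): Centre of the loose bracket's green upright tab, the place to grip: 12 mm thick along x, 26 mm wide along y, from 83 to 118 mm above the bracket's underside, that is 19 to 54 mm above the eye's centre; this point is 37 mm above the eye's centre. Axes as bracket_eye.
- flange_ring: Bystander: loose steel ring 90 mm across, 14 mm high; origin centre of its underside.
- grease_can: Bystander: loose can 68 mm across, 95 mm high with a yellow label; origin centre of its underside.
- brass_bush: Bystander: loose brass bush 38 mm across, 30 mm high; origin centre of its underside.
- steel_beaker: Bystander: loose steel cup 68 mm across, 75 mm high; origin centre of its underside.
- spanner: Bystander: loose spanner lying on the bench along its x; origin under its middle.
- screwdriver: Bystander: loose screwdriver lying on the bench along its x; origin under its middle.
Mind the look-alikes: they are no part of the job. What is meant by the part that bears bracket_eye is not brown, and is the larger of those in its own colour.

How it is judged:
By the outcome, as a careful person would: the job done as asked, in the order asked, and still so for the second after the job is handed in, with the robot touching nothing.
It also fails if it takes over 72 s, if anything falls off the work surface, if the arm or the gripper's body presses on something with over 40 N, if the wrist force passes 120 N, or if a joint passes its speed limit or range.

## Robot

A 6-joint arm with a two-finger parallel gripper is mounted at the origin on the work surface. World frame = base frame: x ahead of the robot, y to its left, z up, the work surface at z = 0. Lengths are in mm, angles in rad, forces in N, time in s.
With the tool pointing down it reaches from about 350 to 975 mm from the base axis. Payload 7.1 kg.
Tool frame: the origin (TCP) lies midway between the tips of the shut fingers; the grasp point (between the pads) lies 19 mm behind it; z points along the fingers, y is the line along which they close (so a half turn about z gives the same grasp; the last joint's range is limited). The gripper opens to 88 mm and grips with 3 to 60 N. Pads are 20 mm wide; open, the fingers measure 115 mm over their backs; the gripper's body (75 mm by 178 mm) begins 61 mm behind the grasp point.
Start: joints at [-1.162, 0.423, 1.63, -0, 1.089, -0.019], TCP at [259.309, -568.651, 222.675] pointing down, gripper open.
Joint ranges: [-3, 3], [-0.9, 2.11], [0.09, 2.58], [-1.31, 4.45], [0.11, 2.69], [-2.54, 2.54]. Speed limits (rad/s): [2.39, 2.39, 3.01, 3.14, 3.14, 3.14].

## Interface

Orientations are given as a rotation vector (axis times angle).
In Python, from workcell import ctrl gives the robot as it stands. The module is installed in compiled form; this text tells all that it offers.
- The arm moves only by the tool servo_tool, never from a script. Its argument "increments" is a list of rows, each a list of 7 numbers: the shift along the world's x, y, z in cm, then the turn, a rotation vector about the world's x, y, z in degrees, then the opening, from -1 (shut) to 1 (fully open). A call has 1 to 20 rows; each row is the pose to reach, as a shift and turn from the pose commanded when the call began; what a row does not reach only later rows make up. A row lasts 1/12 s, in which the tool goes at most 41.7 mm and 7.16 degrees, less where a joint would pass 70% of its speed; a pose out of reach is approached as far as the arm can. A call with a gripper value outside its range is refused whole. The fingers move at their own pace and stop on an object; the grip force is fixed at half the most. Time passes only in rows, so rows that repeat a pose let the fingers close. It gives the time, the measured TCP pose, the force, the opening and the grip force at its end, in the units of the state.
- ctrl.get_obs(): the state, without advancing time (a new reading comes with each control period).
- ctrl.get_image(name): name is "scene" or "top" or "wrist"; returns a dict with "image" (400x640x3 uint8, red, green, blue), "fx", "fy", "cx", "cy" (pixels), "extrinsics" (4x4, takes a point from camera to world coordinates); the wrist camera has in their place "tool_from_camera" (4x4, takes a point from camera to tool coordinates, whose origin is the TCP and whose axes are the flange's). Camera axes: x right, y up, looking along -z (the intrinsics and any distortion apply to the point x, -y, -z); pixel columns grow to the right and rows downward; lengths in mm; the calibration is good to about 2 mm. The wrist camera is an equidistant fisheye: a pixel r from the principal point sees the ray r / f radians off the axis. A picture is of the moment at which its call begins: read the wrist's pose just before it. There is no depth.
- ctrl.close_job(): hands the job in; it is judged then, once.
The state is a dict: "t": time; "qpos": joint angles; "qvel": joint speeds; "joint_torque": joint torques, N m; "ee_pos": TCP position; "orientation": TCP orientation; "ft_force": force on the tool from outside, world axes, zero at the start; "moment": the same for the moment, N m; "width": finger opening in mm; "grasp_force": force on a finger pad.
Only numpy, scipy, OpenCV 4.12 (cv2) and the standard library are available. Lean on these libraries where they do the work, as an engineer would, in place of code of your own. Each camera call takes 0.05 s, during which the arm holds its last target. There are 200 camera calls.

## Working session

There is one attempt and no reset: what is moved stays moved. The work goes in short steps, Python scripts to look and compute and a tool call to move; the robot and the scene stay as the last step left them, time stands still between calls to the robot, and variables do not carry over. Pictures are saved under pics/ and viewed, at most 10 in all, crops included, and the job is handed in when it is done.

Besides the shell and the picture viewer there is one more tool, called after "Request:" as a command line: name --pt "numbers of a row" for each row, then --argument value for the rest. servo_tool: Moves the arm, as the interface text tells. Its arguments: {"type":"object","properties":{"increments":{"type":"array","items":{"type":"array","items":{"type":"number"}}}},"required":["increments"]}

```bash
mkdir -p pics; cat > h.py <<'E'
import numpy as np, cv2
from scipy.spatial.transform import Rotation as R
from workcell import ctrl
def grab(n):
    o=ctrl.get_obs(); d=ctrl.get_image(n); d['o']=o
    if n=='wrist':
        T=np.eye(4);T[:3,:3]=R.from_rotvec(o['orientation']).as_matrix();T[:3,3]=o['ee_pos']
        d['X']=T@np.array(d['tool_from_camera'])
    else: d['X']=np.array(d['extrinsics'])
    d['n']=n; return d
def ray(d,u,v):
    a=(u-d['cx'])/d['fx'];b=(v-d['cy'])/d['fy']
    if d['n']=='wrist':
        r=np.hypot(a,b)+1e-12; s=np.sin(r)/r; q=np.array([a*s,-b*s,-np.cos(r)])
    else: q=np.array([a,-b,-1.])
    q=d['X'][:3,:3]@q
    return d['X'][:3,3],q/np.linalg.norm(q)
def onz(d,u,v,z):
    p,q=ray(d,u,v); return p+q*(z-p[2])/q[2]
def proj(d,P):
    c=np.linalg.inv(d['X'])@np.append(P,1); x,y,z=c[0],-c[1],-c[2]
    if d['n']=='wrist':
        t=np.arctan2(np.hypot(x,y),z); k=t/(np.hypot(x,y)+1e-12); x,y=x*k,y*k
    else: x,y=x/z,y/z
    return np.array([d['fx']*x+d['cx'],d['fy']*y+d['cy']])
def save(d,f,crop=None,s=1):
    im=d['image'][:,:,::-1]
    if crop: a,b,c,e=crop; im=im[b:e,a:c]
    cv2.imwrite('pics/'+f,cv2.resize(im,None,fx=s,fy=s))
E
python3 - <<'E'
from h import *
s=grab('scene');t=grab('top')
im=np.vstack([s['image'],t['image']])[:,:,::-1]
cv2.imwrite('pics/s.png',s['image'][:,:,::-1]);cv2.imwrite('pics/t.png',t['image'][:,:,::-1])
for d in(s,t):print(d['X'].round(2),d['fx'],d['cx'],d['cy'])
print(ctrl.get_obs())
E
```

```text
[[ 9.00000e-02 -5.50000e-01  8.30000e-01  1.30293e+03]
 [ 1.00000e+00  3.00000e-02 -8.00000e-02 -1.26800e+02]
 [ 2.00000e-02  8.30000e-01  5.50000e-01  6.34310e+02]
 [ 0.00000e+00  0.00000e+00  0.00000e+00  1.00000e+00]] 385.43417410615217 328.09292147200955 199.55075197665334
[[ 1.00000e-02  1.00000e+00 -7.00000e-02  4.27660e+02]
 [-1.00000e+00  1.00000e-02  1.00000e-02 -3.63100e+01]
 [ 1.00000e-02  7.00000e-02  1.00000e+00  1.43611e+03]
 [ 0.00000e+00  0.00000e+00  0.00000e+00  1.00000e+00]] 440.645824962794 322.33909543901655 203.14797647665324
{'t': 0.1, 'qpos': array([-1.16196555e+00,  4.23757539e-01,  1.63058740e+00, -1.96245030e-05,
        1.08859447e+00, -1.89857884e-02]), 'qvel': array([ 0.00062177, -0.00227803, -0.00068831,  0.00105072, -0.00076695,
        0.00017227]), 'joint_torque': array([ 2.76798464e-04, -5.45617175e+01, -2.74322748e+01,  6.45949412e-02,
        1.88087794e-02, -2.93211531e-05]), 'ee_pos': array([ 259.13555217, -568.21065185,  221.99400931]), 'orientation': array([-3.06870085e+00, -6.66633755e-01,  4.36348755e-04]), 'ft_force': array([-0.35650771,  0.11376495,  1.04994622]), 'moment': array([-0.03551849, -0.06219173,  0.0061672 ]), 'grasp_force': 0.0, 'width': 87.50499669010482}
```

View pics/s.png

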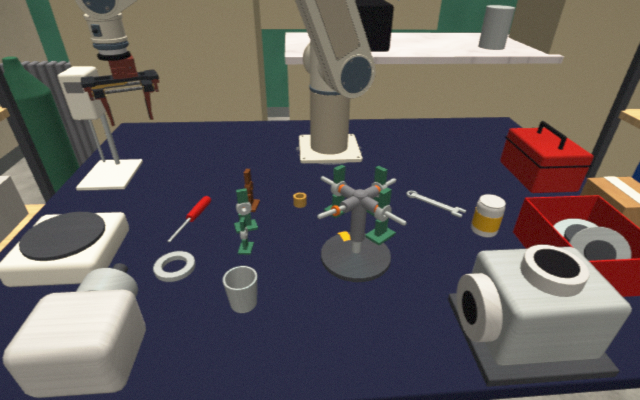

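View pics/t.png

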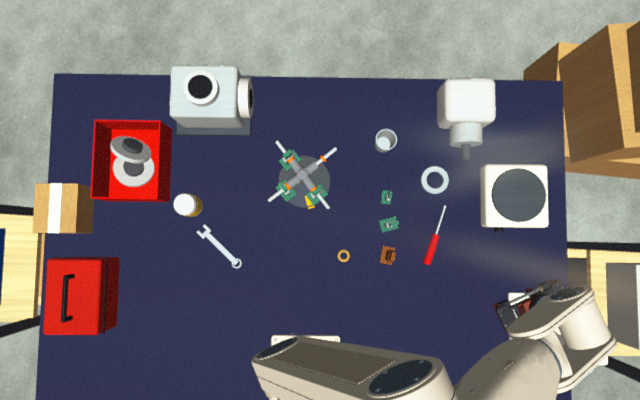

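```bash
python3 - <<'E'
from h import *
s=grab('scene');t=grab('top')
a=t['image'][135:270,265:405,::-1]; b=s['image'][155:280,225:425,::-1]
a=cv2.resize(a,(560,540),interpolation=cv2.INTER_CUBIC)
cv2.imwrite('pics/c.png',a);cv2.imwrite('pics/d.png',cv2.resize(b,(800,500),interpolation=cv2.INTER_CUBIC))
hsv=cv2.cvtColor(t['image'],cv2.COLOR_RGB2HSV)
def blobs(lo,hi,z,n):
    m=cv2.inRange(hsv,lo,hi);k,l,st,c=cv2.connectedComponentsWithStats(m)
    for i in range(1,k):
        if st[i,4]>8: print(n,c[i].round(1),st[i,4],onz(t,*c[i],z).round(1))
blobs((60,80,30),(95,255,255),64,'green')
blobs((20,150,120),(32,255,255),12,'yellow')
blobs((5,150,120),(17,255,255),170,'orange')
# dark foot
print([onz(t,*p,170).round(1) for p in [(336,149),(269,202),(278,142),(328,208)]])
E
```

```text
green [291.5 154.6] 90 [678.5  49.9  64. ]
green [284.4 164.6] 69 [646.6  71.5  64. ]
green [285.3 191.3] 169 [562.3  67.4  64. ]
green [320.1 190.7] 89 [565.6 -41.6  64. ]
green [384.4 197.8] 88 [ 545.9 -242.8   64. ]
green [390.2 194.1] 26 [ 557.6 -261.1   64. ]
green [312.3 198.3] 65 [541.4 -17.2  64. ]
green [388.3 224.1] 199 [ 463.7 -255.3   64. ]
yellow [308.7 202.9] 52 [530.8  -5.2  12. ]
yellow [195.4 212.4] 27 [495.6 359.9  12. ]
yellow [343.  255.4] 58 [ 362.9 -117.6   12. ]
orange [322.6 158. ] 18 [650.4 -47.  170. ]
orange [290.3 159.4] 18 [644.9  46.5 170. ]
orange [287.4 185.7] 18 [568.2  53.4 170. ]
orange [313.3 188.5] 15 [561.  -21.2 170. ]
orange [386.7 255.3] 137 [ 371.6 -233.8  170. ]
[array([677.4, -85.8, 170. ]), array([520.5, 105.6, 170. ]), array([695.7,  83. , 170. ]), array([505.2, -64.4, 170. ])]
```

View pics/c.png

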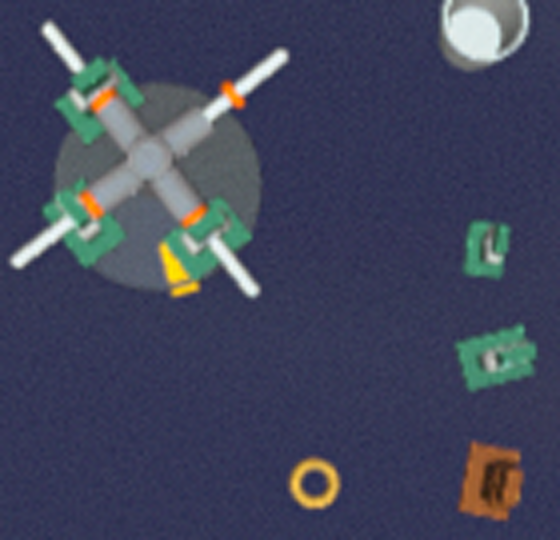

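View pics/d.png

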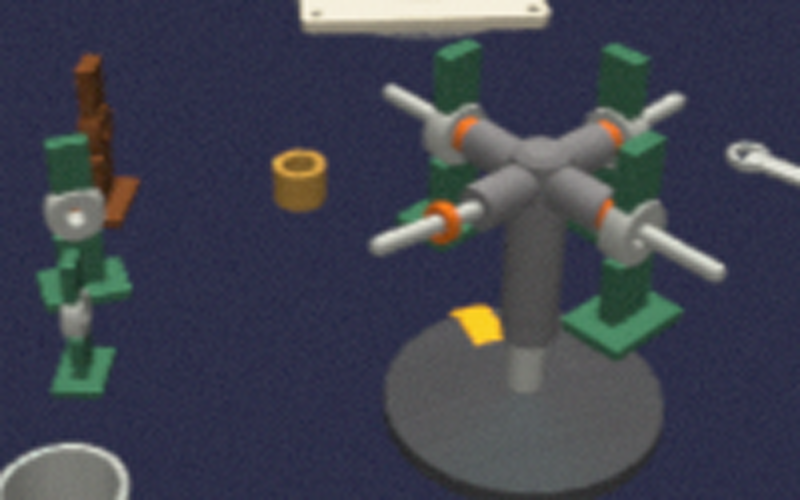

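```bash
python3 - <<'E'
from h import *
t=grab('top')
f=lambda x,y,z:onz(t,265+x/4-.4,135+y/4-.4,z)
print('post',f(150,158,189)); 
for p in[(18,262),(48,28),(255,292)]:print('tip',f(*p,170))
print('foot',f(158,187,12),'tab',f(185,291,8))
for p in [(456,345),(520,327),(536,372),(472,390)]:print('ft',f(*p,8))
for z in(170,185):print('nose',f(284,54,z))
A=R.from_rotvec(ctrl.get_obs()['orientation']).as_matrix();print(A.round(2))
print(grab('wrist')['tool_from_camera'])
E
```

```text
post [599.95773246  10.8788173  189.        ]
tip [525.96589    105.43712269 170.        ]
tip [696.79690585  87.1005599  170.        ]
tip [506.40165336 -65.38081506 170.        ]
foot [600.75714971  10.72663438  12.        ] tab [516.60188215 -12.2733461    8.        ]
ft [ 475.38731491 -232.5966164     8.        ]
ft [ 490.61330328 -284.59381793    8.        ]
ft [ 454.27509219 -297.57207363    8.        ]
ft [ 439.11548598 -245.65126569    8.        ]
nose [679.9931041 -84.6438731 170.       ]
nose [677.00360679 -84.0712119  185.        ]
[[ 0.91  0.41 -0.  ]
 [ 0.41 -0.91  0.  ]
 [ 0.   -0.   -1.  ]]
[[ 1.23676151e-03  9.66174826e-01  2.57885004e-01  7.05161106e+01]
 [ 9.99998996e-01 -1.37338692e-03  3.49658148e-04  9.06304270e-01]
 [ 6.92006790e-04  2.57884313e-01 -9.66175555e-01 -1.61793856e+02]
 [ 0.00000000e+00  0.00000000e+00  0.00000000e+00  1.00000000e+00]]
```

Request:
servo_tool --pt "0 0 4 0 0 0 -1" --pt "0 0 8 0 0 0 -1" --pt "43.4 51.4 8 0 0 104 -1" --pt "43.4 51.4 8 0 0 104 -1" --pt "43.4 51.4 8 0 0 104 -1" --pt "43.4 51.4 8 0 0 104 -1" --pt "43.4 51.4 8 0 0 104 -1" --pt "43.4 51.4 8 0 0 104 -1" --pt "43.4 51.4 8 0 0 104 -1" --pt "43.4 51.4 8 0 0 104 -1" --pt "43.4 51.4 8 0 0 104 -1" --pt "43.4 51.4 8 0 0 104 -1" --pt "43.4 51.4 8 0 0 104 -1" --pt "43.4 51.4 8 0 0 104 -1" --pt "43.4 51.4 8 0 0 104 -1" --pt "43.4 51.4 8 0 0 104 -1" --pt "43.4 51.4 8 0 0 104 -1" --pt "43.4 51.4 8 0 0 104 -1" --pt "43.4 51.4 8 0 0 104 -1" --pt "43.4 51.4 8 0 0 104 -1"

```text
t: 1.97
ee_pos: [694.3, -52.3, 301.9]
orientation: [-1.36, -2.832, 0.0]
ft_force: [-2.1, 0.9, -0.5]
width: 0.4
grasp_force: 0.0
```

Request:
servo_tool --pt "0 0 -4 0 0 0 -1" --pt "0 0 -8 0 0 0 -1" --pt "0 0 -11 0 0 0 -1" --pt "0 0 -13 0 0 0 -1" --pt "0 0 -14 0 0 0 -1" --pt "0 0 -14 0 0 0 -1"

```text
t: 2.47
ee_pos: [691.0, -55.9, 160.2]
orientation: [-1.365, -2.825, 0.003]
ft_force: [-0.8, -0.5, 0.5]
width: 0.9
grasp_force: 0.0
```

```bash
python3 - <<'E'
from h import *
w=grab('wrist'); save(w,'w1.png'); A=R.from_rotvec(w['o']['orientation']).as_matrix();print(w['o']['ee_pos'],w['o']['ft_force'],A.round(2))
E
```

```text
[691.01358867 -55.87359424 160.19686466] [-0.79744666 -0.54389745  0.46658326] [[-0.62  0.78 -0.  ]
 [ 0.78  0.62  0.  ]
 [ 0.   -0.   -1.  ]]
```

View pics/w1.png

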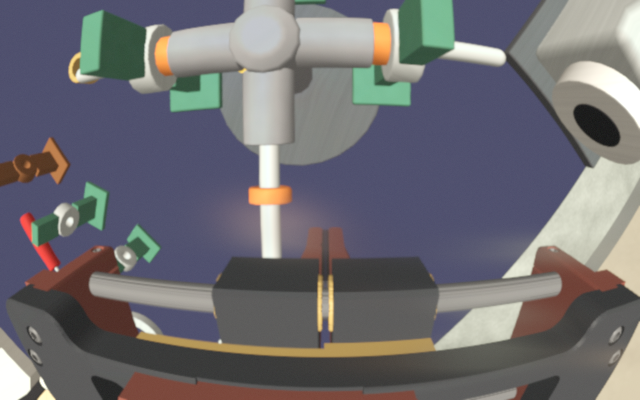

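```bash
python3 - <<'E'
import numpy as np
ax=np.array([600.5,10.8]);P0=np.array([693,-54.])
def P(ph,o):
    a=np.radians(ph);b=np.array([np.cos(a),np.sin(a)]);return ax+108*b+o*np.array([-b[1],b[0]])
for o in(28,24,20,18): print((P(-51.5,o)-P0).round(0)/10)
for k in range(1,26):
    d=-min(1,2,)*0-4.2*k; print(k,((P(-51.5+d,18)-P0)/10).round(1),round(d,1))
E
```

```text
[-0.3 -0.2]
[-0.6 -0.5]
[-1.  -0.7]
[-1.1 -0.9]
1 [-1.7 -1.4] -4.2
2 [-2.3 -2. ] -8.4
3 [-2.9 -2.4] -12.6
4 [-3.6 -2.9] -16.8
5 [-4.3 -3.3] -21.0
6 [-5.  -3.6] -25.2
7 [-5.8 -3.9] -29.4
8 [-6.5 -4.1] -33.6
9 [-7.3 -4.3] -37.8
10 [-8.1 -4.4] -42.0
11 [-8.9 -4.5] -46.2
12 [-9.7 -4.5] -50.4
13 [-10.5  -4.4] -54.6
14 [-11.3  -4.3] -58.8
15 [-12.1  -4.1] -63.0
16 [-12.9  -3.9] -67.2
17 [-13.6  -3.6] -71.4
18 [-14.3  -3.2] -75.6
19 [-15.   -2.8] -79.8
20 [-15.7  -2.4] -84.0
21 [-16.3  -1.9] -88.2
22 [-16.9  -1.3] -92.4
23 [-17.5  -0.8] -96.6
24 [-18.   -0.1] -100.8
25 [-18.4   0.5] -105.0
```

Request:
servo_tool --pt "-0.3 -0.2 0 0 0 0 -1" --pt "-0.6 -0.5 0 0 0 0 -1" --pt "-0.9 -0.7 0 0 0 0 -1" --pt "-1.1 -0.9 0 0 0 0 -1" --pt "-1.4 -1.2 0 0 0 -2.1 -1" --pt "-1.7 -1.4 0 0 0 -4.2 -1" --pt "-2.3 -2.0 0 0 0 -8.4 -1" --pt "-2.9 -2.4 0 0 0 -12.6 -1" --pt "-3.6 -2.9 0 0 0 -16.8 -1" --pt "-4.3 -3.3 0 0 0 -21 -1" --pt "-5.0 -3.6 0 0 0 -25.2 -1" --pt "-5.8 -3.9 0 0 0 -29.4 -1" --pt "-6.5 -4.1 0 0 0 -33.6 -1" --pt "-7.3 -4.3 0 0 0 -37.8 -1" --pt "-8.1 -4.4 0 0 0 -42 -1" --pt "-8.9 -4.5 0 0 0 -46.2 -1" --pt "-9.7 -4.5 0 0 0 -50.4 -1" --pt "-10.1 -4.5 0 0 0 -52.5 -1"

```text
t: 4.02
ee_pos: [592.7, -99.7, 163.9]
orientation: [2.478, 1.928, 0.004]
ft_force: [3.0, 1.1, 0.2]
width: 0.5
grasp_force: 1.2
```

Request:
servo_tool --pt "-0.4 0.1 0 0 0 -2.1 -1" --pt "-1.2 0.2 0 0 0 -6.3 -1" --pt "-2.0 0.4 0 0 0 -10.5 -1" --pt "-2.8 0.6 0 0 0 -14.7 -1" --pt "-3.5 0.9 0 0 0 -18.9 -1" --pt "-4.2 1.3 0 0 0 -23.1 -1" --pt "-4.9 1.7 0 0 0 -27.3 -1" --pt "-5.6 2.1 0 0 0 -31.5 -1" --pt "-6.2 2.6 0 0 0 -35.7 -1" --pt "-6.8 3.2 0 0 0 -39.9 -1" --pt "-7.4 3.7 0 0 0 -44.1 -1" --pt "-7.9 4.4 0 0 0 -48.3 -1" --pt "-8.3 5.0 0 0 0 -52.5 -1" --pt "-8.3 5.0 0 0 0 -52.5 -1"

```text
t: 5.18
ee_pos: [508.8, -49.3, 163.4]
orientation: [3.076, 0.637, 0.001]
ft_force: [0.4, -0.3, -0.4]
width: 0.3
grasp_force: 0.0
```

```bash
python3 - <<'E'
from h import *
w=grab('wrist'); save(w,'w2.png'); A=R.from_rotvec(w['o']['orientation']).as_matrix();print(w['o']['ee_pos'],w['o']['ft_force'],A.round(3))
s=grab('scene');t=grab('top')
b=s['image'][155:280,280:440,::-1];a=t['image'][135:235,245:365,::-1]
cv2.imwrite('pics/e.png',np.hstack([cv2.resize(w['image'][:,:,::-1],(400,250)),cv2.resize(a,(360,250),interpolation=2)]))
m=cv2.inRange(cv2.cvtColor(w['image'],cv2.COLOR_RGB2HSV),(20,150,100),(32,255,255))
k,l,st,c=cv2.connectedComponentsWithStats(m)
for i in range(1,k):
    if st[i,4]>20:print(st[i],c[i],onz(w,*c[i],12))
E
```

```text
[508.77451279 -49.30077431 163.37554439] [ 0.40063257 -0.29135258 -0.44973475] [[ 0.918  0.397  0.001]
 [ 0.397 -0.918 -0.   ]
 [ 0.001  0.    -1.   ]]
[  22   40   35   51 1074] [41.73370577 66.6396648 ] [515.85270853 384.67590871  12.        ]
```

View pics/w2.png

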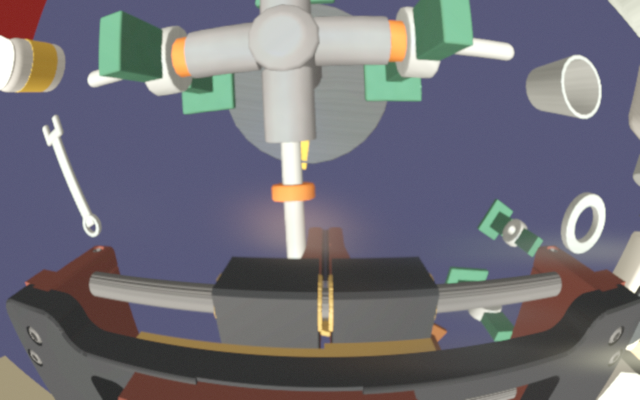

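```bash
python3 - <<'E'
from h import *
w=grab('wrist');print(w['fx'],w['cx'],w['cy'],w['o']['ft_force'])
ax=np.array([600.5,10.8])
print('post',onz(w,283,37,189))
hsv=cv2.cvtColor(w['image'],cv2.COLOR_RGB2HSV)
for v in range(138,172,4):
    r=hsv[v,270:330]; y=np.where((r[:,0]>18)&(r[:,0]<34)&(r[:,1]>110))[0]+270
    if len(y):
        for u in(y[0],y[-1]+1):
            p=onz(w,u,v,12)[:2]-ax; print('y',v,u,np.hypot(*p).round(1),np.degrees(np.arctan2(p[1],p[0])).round(2),end=' ')
        print()
for v in(160,170,180,210,225,240):
    g=w['image'][v,270:330].astype(int).sum(1); y=np.where((g>450)&(hsv[v,270:330,1]<60))[0]+270
    if len(y):
        u=(y[0]+y[-1]+1)/2
        for z in(172,182): 
            p=onz(w,u,v,z)[:2]-ax; print('pin',v,y[0],y[-1],z,np.hypot(*p).round(1),np.degrees(np.arctan2(p[1],p[0])).round(2),end=' ')
        print()
t=grab('top');hs=cv2.cvtColor(t['image'],cv2.COLOR_RGB2HSV)[190:220,290:330]
m=cv2.inRange(hs,(18,110,90),(34,255,255));ys,xs=np.where(m)
for y in sorted(set(ys)):
    x=xs[ys==y];print(y+190,x.min()+290,x.max()+290)
E
```

```text
309.70691628693146 324.9443116636761 199.46270698180487 [ 0.04089652  0.09771874 -0.36644178]
post [601.29769828   9.47833366 189.        ]
y 142 305 60.3 -156.58 y 142 308 60.4 -153.7 
y 146 300 64.6 -161.1 y 146 308 64.5 -153.89 
y 150 300 68.7 -160.85 y 150 307 68.5 -154.91 
y 154 300 72.8 -160.64 y 154 307 72.6 -155.02 
y 158 300 76.9 -160.45 y 158 306 76.7 -155.88 
y 166 300 85.1 -160.12 y 166 306 85.0 -155.98 
pin 160 280 318 172 57.9 -149.16 pin 160 280 318 182 56.7 -148.16 
pin 170 280 300 172 62.5 -153.94 pin 170 280 300 182 60.9 -152.81 
pin 180 281 300 172 67.7 -154.0 pin 180 281 300 182 65.7 -152.95 
pin 210 282 301 172 83.5 -154.37 pin 210 282 301 182 80.5 -153.51 
pin 225 283 302 172 91.7 -154.38 pin 225 283 302 182 88.2 -153.58 
pin 240 284 303 172 100.3 -154.4 pin 240 284 303 182 96.2 -153.67
```

Request:
servo_tool --pt "-0.1 0.3 0 0 0 -1.9 -1" --pt "-0.3 0.6 0 0 0 -3.8 -1" --pt "-0.5 1.0 0 0 0 -5.7 -1" --pt "-0.6 1.3 0 0 0 -7.6 -1" --pt "-0.8 1.7 0 0 0 -9.6 -1" --pt "-0.8 1.7 0 0 0 -9.6 -1" --pt "-0.8 1.7 0 0 0 -9.6 -1"

```text
t: 6.02
ee_pos: [501.5, -32.7, 162.7]
orientation: [-3.118, -0.383, -0.0]
ft_force: [0.3, 0.2, 0.1]
width: 0.6
grasp_force: 0.0
```

```bash
cat > pin.py <<'E'
from h import *
w=grab('wrist');print(w['o']['ee_pos'],w['o']['ft_force'])
hsv=cv2.cvtColor(w['image'],cv2.COLOR_RGB2HSV)
for z in(170,182):
    L=[];U=[]
    for v in range(168,245,4):
        g=w['image'][v,270:330].astype(int).sum(1); y=np.where((g>450)&(hsv[v,270:330,1]<60))[0]+270
        if len(y) and y[-1]-y[0]<24: L.append(onz(w,(y[0]+y[-1]+1)/2,v,z)[:2]);U.append((v,int(y[0]),int(y[-1])))
    L=np.array(L);d=L[-1]-L[0];vx,vy,x,y=cv2.fitLine(L.astype(np.float32),cv2.DIST_HUBER,0,.01,.01).ravel()
    if vx>0:vx,vy=-vx,-vy
    print(z,'dir',np.degrees(np.arctan2(vy,vx)),'offs from axis(601.3,9.5)',(x-601.3)*-vy+(y-9.5)*vx, len(L))
print(U)
save(w,'w3.png')
E
python3 pin.py
```

```text
[501.48487113 -32.7473397  162.66745999] [0.25147181 0.17993256 0.12449978]
170 dir -164.21338 offs from axis(601.3,9.5) -1.1727924 16
182 dir -164.21396 offs from axis(601.3,9.5) 0.20637894 16
[(168, 282, 300), (172, 282, 301), (176, 282, 301), (180, 282, 301), (184, 282, 302), (188, 286, 289), (208, 284, 303), (212, 284, 304), (216, 284, 304), (220, 284, 304), (224, 284, 304), (228, 285, 305), (232, 285, 305), (236, 285, 305), (240, 285, 305), (244, 286, 305)]
```

Request:
servo_tool --pt "0 -3 0 0 0 0 -1" --pt "-1 -7 0 0 0 0 -1" --pt "-2 -11 0 0 0 0 -1" --pt "-3 -13.7 0 0 0 0 -1" --pt "-3 -13.7 0 0 0 0 -1" --pt "-3 -13.7 0 0 0 0 -1"

```text
t: 6.57
ee_pos: [471.0, -171.0, 162.6]
orientation: [-3.119, -0.376, -0.0]
ft_force: [0.6, 0.3, -0.5]
width: 0.8
grasp_force: 0.0
```

```bash
python3 - <<'E'
from h import *
w=grab('wrist'); save(w,'w4.png'); print(w['o']['ee_pos'])
E
```

```text
[ 470.98778127 -171.01080261  162.62713854]
```

View pics/w4.png

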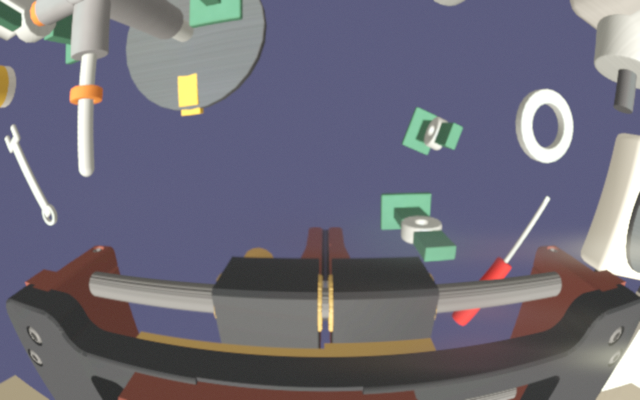

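```bash
cat > bend.py <<'E'
from h import *
w=grab('wrist')
ax=np.array([601.,10.]);th=np.radians(-164.3)
def plane(u,v,a):
    p,q=ray(w,u,v);n=np.array([-np.sin(a),np.cos(a),0]);k=((np.append(ax,0)-p)@n)/(q@n);X=p+k*q
    return np.hypot(*(X[:2]-ax)),X[2]
hsv=cv2.cvtColor(w['image'],cv2.COLOR_RGB2HSV);im=w['image'].astype(int).sum(2)
for v in range(60,174,6):
    y=np.where((im[v,65:115]>330)&(hsv[v,65:115,1]<60))[0]+65
    if len(y): print(v,y[0],y[-1],np.round(plane((y[0]+y[-1]+1)/2,v,th),1))
m=cv2.inRange(hsv,(8,0,0),(17,255,255))&cv2.inRange(hsv,(0,150,120),(180,255,255));m[:,150:]=0;m[:80]=0;m[115:]=0;m[:,:60]=0
ys,xs=np.where(m);print('collar',xs.mean(),ys.mean(),plane(xs.mean(),ys.mean(),th))
print('fixed nose',plane(186,33,th+np.pi/2), 'dir nose of straight z170',onz(w,188,32,170))
m=cv2.inRange(hsv,(20,110,90),(34,255,255));m[:,:165]=0;m[:,215:]=0
for v in range(70,118,4):
    x=np.where(m[v])[0]
    if len(x):
        c=onz(w,(x[0]+x[-1]+1)/2,v,12)[:2]-ax;print('mark',v,x[0],x[-1],c.round(1),np.degrees(np.arctan2(c[1],c[0])).round(2))
m=cv2.inRange(hsv,(60,80,30),(95,255,255));m[:,:375]=0;m[:190]=0;m[270:]=0
for lo,hi,n,z in((190,222,'foot',8),(236,262,'tab',118)):
    mm=m.copy();mm[:lo]=0;mm[hi:]=0
    k=max(cv2.findContours(mm,0,2)[0],key=cv2.contourArea);r=cv2.minAreaRect(k);B=cv2.boxPoints(r);print(n,r[0],[onz(w,*b,z).round(1) for b in B])
print('eye top ctr',onz(w,421,223,83))
E
python3 bend.py
```

```text
60 75 98 [ 52.3 173.6]
66 81 97 [ 55.9 171.1]
72 80 97 [ 59.7 171.6]
78 80 96 [ 63.6 172.1]
84 79 96 [ 67.4 172.6]
90 70 70 [ 71.5 188.8]
102 70 103 [ 78.6 174.1]
108 78 95 [ 82.3 174.4]
114 78 95 [ 85.9 174.7]
120 78 94 [ 89.5 175.5]
126 78 94 [ 93.2 176. ]
132 77 94 [ 96.7 176.9]
138 77 94 [100.3 177.4]
144 78 95 [103.9 177. ]
150 78 95 [107.5 177.6]
156 78 95 [111.  178.3]
162 78 95 [114.5 179. ]
168 79 95 [118.1 179.3]
collar 91.26599326599326 93.86531986531986 (np.float64(73.48380171320686), np.float64(169.66764632336498))
fixed nose (np.float64(0.7130678566147013), np.float64(20.398874404976823)) dir nose of straight z170 [571.59388994 -71.41577822 170.        ]
mark 74 194 196 [-42.1 -18.7] -156.09
mark 78 179 197 [-47.4 -11.4] -166.49
mark 82 179 197 [-51.7 -12.5] -166.45
mark 86 179 197 [-56.  -13.5] -166.44
mark 90 179 198 [-60.1 -15.1] -165.88
mark 94 180 198 [-64.3 -16.7] -165.42
mark 98 180 198 [-68.5 -17.7] -165.51
mark 102 180 199 [-72.6 -19.3] -165.15
mark 106 180 185 [-78.1 -11.8] -171.44
mark 110 183 202 [-80.4 -24.7] -162.95
mark 114 182 198 [-85.1 -22.6] -165.12
foot (406.0, 207.5) [array([ 478.5, -231.5,    8. ]), array([ 491.7, -284.1,    8. ]), array([ 462.1, -294.5,    8. ]), array([ 449.4, -240.3,    8. ])]
tab (430.5, 258.0) [array([ 462. , -253.4,  118. ]), array([ 463.1, -259.1,  118. ]), array([ 459.9, -260.4,  118. ]), array([ 458.7, -254.6,  118. ])]
eye top ctr [ 477.03854095 -253.78569306   83.        ]
```

Request:
servo_tool --pt "-0.6 -4 2 0 0 7 0" --pt "-0.6 -8 4 0 0 14 0" --pt "-0.6 -9.4 4 0 0 96 0" --pt "-0.6 -9.4 4 0 0 96 0" --pt "-0.6 -9.4 4 0 0 96 0" --pt "-0.6 -9.4 4 0 0 96 0" --pt "-0.6 -9.4 4 0 0 96 0" --pt "-0.6 -9.4 4 0 0 96 0" --pt "-0.6 -9.4 4 0 0 96 0" --pt "-0.6 -9.4 4 0 0 96 0" --pt "-0.6 -9.4 4 0 0 96 0" --pt "-0.6 -9.4 4 0 0 96 0" --pt "-0.6 -9.4 4 0 0 96 0" --pt "-0.6 -9.4 4 0 0 96 0" --pt "-0.6 -9.4 4 0 0 96 0" --pt "-0.6 -9.4 4 0 0 96 0" --pt "-0.6 -9.4 4 0 0 96 0"

```text
t: 8.08
ee_pos: [465.7, -262.9, 202.6]
orientation: [-1.805, -2.571, -0.0]
ft_force: [0.6, 0.8, -0.3]
width: 43.8
grasp_force: 0.0
```

```bash
python3 - <<'E'
from h import *
w=grab('wrist'); save(w,'w5.png'); print(w['o']['ee_pos'],w['o']['orientation'],w['o']['width'],proj(w,np.array([465,-264,118])),proj(w,w['o']['ee_pos']))
E
```

```text
[ 465.69737112 -262.90830054  202.64764716] [-1.80487911e+00 -2.57126269e+00 -1.43412187e-04] 43.83185820602918 [323.25754392 204.84762207] [324.31007107 244.41563214]
```

View pics/w5.png

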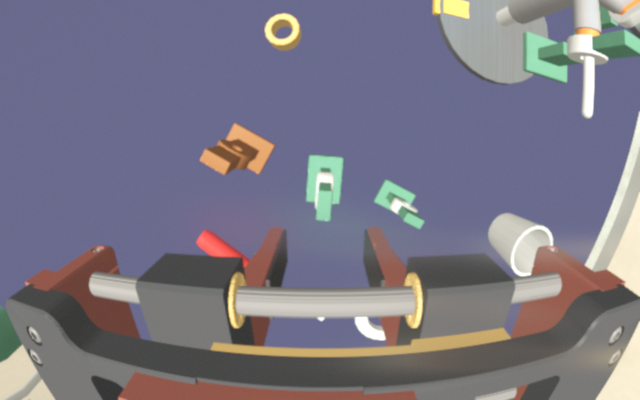

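```bash
python3 - <<'E'
from h import *
w=grab('wrist')
hsv=cv2.cvtColor(w['image'],cv2.COLOR_RGB2HSV)
m=cv2.inRange(hsv,(60,70,30),(95,255,255));m[:,:295]=0;m[:,360:]=0;m[:148]=0;m[225:]=0
for v in range(152,224,4):
    x=np.where(m[v])[0]
    if len(x):
        z=8 if v<203 else 118
        a,b=onz(w,x[0],v,z),onz(w,x[-1]+1,v,z);print(v,x[0],x[-1],a.round(1)[:2],b.round(1)[:2])
for u in(312,338):
    y=np.where(m[:,u])[0];print(u,y[0],y[-1],onz(w,u,y[0],8).round(1),onz(w,u,y[-1]+1,8).round(1))
E
```

```text
156 309 332 [ 439.6 -244.3] [ 465.7 -234.9]
160 309 342 [ 441.1 -248.7] [ 478.2 -235.3]
164 309 342 [ 442.7 -253.2] [ 479.8 -239.7]
168 308 342 [ 443.2 -258. ] [ 481.5 -244.1]
172 308 341 [ 444.7 -262.5] [ 482.  -248.9]
176 308 341 [ 446.3 -267. ] [ 483.7 -253.4]
180 308 341 [ 447.9 -271.5] [ 485.4 -257.9]
184 308 340 [ 449.5 -276. ] [ 486.  -262.8]
188 307 340 [ 449.9 -281. ] [ 487.7 -267.3]
192 307 340 [ 451.5 -285.6] [ 489.4 -271.8]
196 307 339 [ 453.1 -290.2] [ 490.  -276.8]
200 307 339 [ 454.7 -294.9] [ 491.7 -281.4]
204 319 330 [ 461.3 -264.7] [ 470.7 -261.3]
208 318 330 [ 461.7 -268.3] [ 471.9 -264.6]
212 317 330 [ 462.1 -271.8] [ 473.1 -267.8]
216 317 330 [ 463.3 -275.1] [ 474.3 -271.1]
312 155 201 [ 442.4 -242.1    8. ] [ 461.2 -295.2    8. ]
338 157 203 [ 471.5 -234.     8. ] [ 491.2 -286.9    8. ]
```

Request:
servo_tool --pt "0.1 -0.2 -3 0 0 -3 0" --pt "0.1 -0.2 -6.5 0 0 -3 0" --pt "0.1 -0.2 -9.5 0 0 -3 0" --pt "0.1 -0.2 -11.3 0 0 -3 0" --pt "0.1 -0.2 -11.3 0 0 -3 0" --pt "0.1 -0.2 -11.3 0 0 -3 -1" --pt "0.1 -0.2 -11.3 0 0 -3 -1" --pt "0.1 -0.2 -11.3 0 0 -3 -1" --pt "0.1 -0.2 -11.3 0 0 -3 -1" --pt "0.1 -0.2 -11.3 0 0 -3 -1" --pt "0.1 -0.2 -11.3 0 0 -3 -1" --pt "0.1 -0.2 -11.3 0 0 -3 -1" --pt "0.1 -0.2 -11.3 0 0 -3 -1"

```text
t: 9.27
ee_pos: [467.0, -265.9, 90.7]
orientation: [1.87, 2.522, 0.0]
ft_force: [0.3, 0.8, 6.9]
width: 12.0
grasp_force: 30.0
```

Request:
servo_tool --pt "0 0 1 0 0 0 -1" --pt "0 0 3 0 0 0 -1" --pt "0 0 6 0 0 0 -1" --pt "0 2 9 0 0 0 -1" --pt "-0.1 5 11.9 -0.5 1.8 -1.2 -1" --pt "-0.2 8 11.9 -1 3.6 -1.2 -1" --pt "-0.3 11 11.9 -1.5 5.4 -1.2 -1" --pt "-0.4 14 11.9 -2 7.2 -1.2 -1" --pt "-0.4 17 11.9 -2 7.2 -1.2 -1" --pt "-0.4 20 11.9 -2 7.2 -1.2 -1" --pt "-0.4 22 11.9 -2 7.2 -1.2 -1" --pt "-0.4 23.7 11.9 -2 7.2 -1.2 -1" --pt "-0.4 23.7 11.9 -2 7.2 -1.2 -1" --pt "-0.4 23.7 11.9 -2 7.2 -1.2 -1" --pt "-0.4 23.7 11.9 -2 7.2 -1.2 -1"

```text
t: 10.52
ee_pos: [462.1, -29.1, 208.8]
orientation: [-1.846, -2.437, 0.158]
ft_force: [0.8, -0.3, -3.5]
width: 11.7
grasp_force: 30.0
```

```bash
cat > eye.py <<'E'
from h import *
w=grab('wrist'); save(w,'w6.png'); o=w['o'];A=R.from_rotvec(o['orientation']).as_matrix()
print(o['ee_pos'],o['ft_force'],o['width'],A.round(3))
E=o['ee_pos']+26.7*A[:,2]; print('eye',E)
# pin in tool/eye frame
b=np.array([-.9622,-.2723]);ax=np.array([601.1,9.7])
for r in(50,123.5):
    P=np.append(ax+b*r,170.4+.132*(r-50)); print(r,'pin pt in eye frame',A.T@(P-E),proj(w,P))
print('eye px',proj(w,E),proj(w,E+A[:,0]*19))
E
python3 eye.py
```

```text
[462.10642699 -29.08267267 208.7897442 ] [ 0.82504677 -0.26266526 -3.45429391] 11.661715536427732 [[-0.271  0.954 -0.126]
 [ 0.963  0.269 -0.034]
 [ 0.001 -0.13  -0.991]]
eye [458.74587046 -29.98726783 182.31752542]
50 pin pt in eye frame [-0.45231055 98.50217356 -0.92937196] [466.16400827 227.36271463]
123.5 pin pt in eye frame [-0.54412815 24.36554407 -0.96924401] [361.81890271 229.34031837]
eye px [324.24884307 228.12767509] [324.26910387 199.79759381]
```

View pics/w6.png

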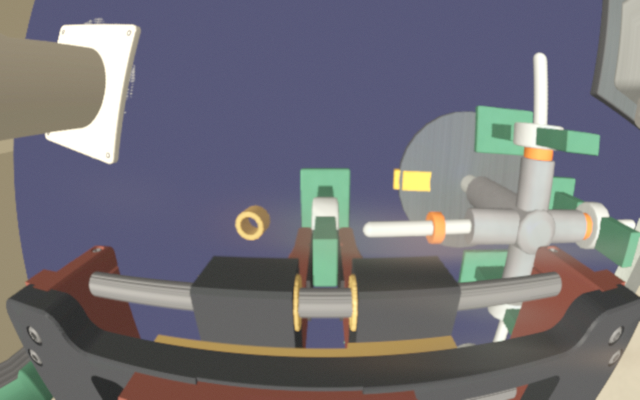

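Request:
servo_tool --pt "0.2 0.0 0.07 0 0 0 -1" --pt "0.48 0.1 0.03 0 0 0 -1" --pt "0.96 0.23 -0.04 0 0 0 -1" --pt "1.44 0.36 -0.1 0 0 0 -1" --pt "1.7 0.43 -0.14 0 0 0 -1" --pt "1.92 0.5 -0.17 0 0 0 -1" --pt "2.0 0.52 -0.18 0 0 0 -1" --pt "2.0 0.52 -0.18 0 0 0 -1"

```text
t: 11.23
ee_pos: [482.7, -23.5, 206.8]
orientation: [-1.846, -2.438, 0.158]
ft_force: [1.6, -1.5, -3.3]
width: 12.0
grasp_force: 30.0
```

```bash
sed -i "s/save(w,'w6.png'); //" eye.py; python3 eye.py
```

```text
[482.65890216 -23.5123983  206.78383998] [ 1.5996947  -1.45894461 -3.30199722] 12.02828422153495 [[-0.271  0.954 -0.125]
 [ 0.963  0.269 -0.034]
 [ 0.001 -0.13  -0.992]]
eye [479.31009672 -24.41399956 180.31002996]
50 pin pt in eye frame [-0.24154047 77.11728708 -0.10731591] [437.98747723 227.37335694]
123.5 pin pt in eye frame [-0.33484775  2.98068548 -0.18113606] [328.85026344 228.7130714 ]
eye px [324.24893161 228.12795482] [324.26918832 199.79785584]
```

Request:
servo_tool --pt "0.24 0.07 -0.03 0 0 0 -1" --pt "0.48 0.13 -0.07 0 0 0 -1" --pt "0.72 0.2 -0.1 0 0 0 -1" --pt "0.95 0.27 -0.13 0 0 0 -1" --pt "1.2 0.34 -0.16 0 0 0 -1" --pt "1.2 0.34 -0.16 0 0 0 -1"

```text
t: 11.78
ee_pos: [494.9, -20.0, 205.2]
orientation: [-1.846, -2.438, 0.157]
ft_force: [1.6, -1.7, -3.4]
width: 12.1
grasp_force: 30.0
```

Request:
servo_tool --pt "0.3 0.08 -0.04 0 0 0 -1" --pt "0.6 0.17 -0.08 0 0 0 -1" --pt "0.9 0.25 -0.12 0 0 0 -1" --pt "1.2 0.34 -0.16 0 0 0 -1" --pt "1.5 0.42 -0.2 0 0 0 -1" --pt "1.7 0.48 -0.23 0 0 0 -1" --pt "1.7 0.48 -0.23 0 0 0 -1"

```text
t: 12.37
ee_pos: [512.0, -15.0, 202.9]
orientation: [-1.846, -2.438, 0.157]
ft_force: [0.6, -1.3, -4.3]
width: 12.1
grasp_force: 30.0
```

```bash
python3 eye.py; python3 -c "
from h import *
o=ctrl.get_obs();print(o['moment'])"
```

```text
[512.01755293 -15.03032126 202.86811979] [ 0.57416917 -1.25840748 -4.32602044] 12.058251941759378 [[-0.271  0.955 -0.125]
 [ 0.963  0.269 -0.033]
 [ 0.002 -0.129 -0.992]]
eye [508.68337125 -15.91896221 176.39202586]
50 pin pt in eye frame [-4.50059896e-01  4.62911891e+01  9.43360950e-03] [394.45332948 228.36653652]
123.5 pin pt in eye frame [ -0.55303296 -27.84533423  -0.11366611] [281.56366168 228.74307009]
eye px [324.24914973 228.12814449] [324.26940224 199.79805335]
[-0.33757814 -0.60738364  0.03949072]
```

Request:
servo_tool --pt "0.2 0.03 -0.03 0 0 0 -1" --pt "0.4 0.08 -0.05 0 0 0 -1" --pt "0.6 0.14 -0.08 0 0 0 -1" --pt "0.8 0.2 -0.1 0 0 0 -1" --pt "1.0 0.25 -0.13 0 0 0 -1" --pt "1.2 0.3 -0.16 0 0 0 -1" --pt "1.4 0.36 -0.18 0 0 0 -1" --pt "1.4 0.36 -0.18 0 0 0 -1"

```text
t: 13.08
ee_pos: [524.3, -11.7, 201.0]
orientation: [-1.845, -2.435, 0.161]
ft_force: [-3.8, -2.0, -0.7]
width: 11.7
grasp_force: 30.0
```

Request:
servo_tool --pt "0.2 0.05 -0.02 0 0 0 -1" --pt "0.4 0.11 -0.05 0 0 0 -1" --pt "0.6 0.17 -0.07 0 0 0 -1" --pt "0.8 0.22 -0.1 0 0 0 -1" --pt "1.0 0.28 -0.12 0 0 0 -1" --pt "1.2 0.33 -0.15 0 0 0 -1" --pt "1.35 0.38 -0.17 0 0 0 -1" --pt "1.35 0.38 -0.17 0 0 0 -1"

```text
t: 13.75
ee_pos: [537.6, -7.8, 199.0]
orientation: [-1.844, -2.435, 0.16]
ft_force: [-4.8, -1.2, -1.9]
width: 11.6
grasp_force: 30.0
```

```bash
python3 eye.py
```

```text
[537.60010886  -7.82776261 199.04415914] [-4.76712157 -1.15315919 -1.91173487] 11.603683798268907 [[-0.271  0.954 -0.129]
 [ 0.963  0.269 -0.034]
 [ 0.003 -0.133 -0.991]]
eye [534.15808002  -8.72418315 172.58213224]
50 pin pt in eye frame [-0.47337443 19.54802221 -0.42649513] [354.36833947 228.98618292]
123.5 pin pt in eye frame [ -0.57237486 -54.58840573  -0.25299134] [241.98929897 228.27658513]
eye px [324.2480447  228.12511153] [324.26833158 199.79526346]
```

Request:
servo_tool --pt "0.1 0.03 -0.01 0 0 0 -1" --pt "0.2 0.06 -0.03 0 0 0 -1" --pt "0.3 0.08 -0.04 0 0 0 -1" --pt "0.3 0.08 -0.04 0 0 0 -1" --pt "0.3 0.08 -0.04 0 0 0 -1"

```text
t: 14.22
ee_pos: [540.5, -7.0, 198.6]
orientation: [-1.845, -2.435, 0.16]
ft_force: [-4.8, -0.9, -2.4]
width: 11.5
grasp_force: 30.0
```

Request:
servo_tool --pt "0.1 0.03 -0.01 0 0 0 -1" --pt "0.2 0.06 -0.03 0 0 0 -1" --pt "0.2 0.06 -0.03 0 0 0 -1" --pt "0.2 0.06 -0.03 0 0 0 -1"

```text
t: 14.55
ee_pos: [542.3, -6.5, 198.4]
orientation: [-1.844, -2.435, 0.161]
ft_force: [-6.2, -1.5, -1.9]
width: 11.8
grasp_force: 30.0
```

Request:
servo_tool --pt "0.1 0.03 -0.01 0 0 0 -1" --pt "0.2 0.06 -0.03 0 0 0 -1" --pt "0.2 0.06 -0.03 0 0 0 -1" --pt "0.2 0.06 -0.03 0 0 0 -1"

```text
t: 14.88
ee_pos: [542.6, -6.4, 198.3]
orientation: [-1.842, -2.433, 0.165]
ft_force: [-12.2, -3.6, 4.8]
width: 11.8
grasp_force: 30.0
```

Request:
servo_tool --pt "-0.05 -0.01 0.02 0 0 0 -1" --pt "-0.1 -0.02 0.03 0 0 0 -1" --pt "-0.15 -0.04 0.04 0 0 0 -1" --pt "-0.15 -0.04 0.04 0 0 0 -1"

```text
t: 15.22
ee_pos: [542.4, -6.5, 198.3]
orientation: [-1.844, -2.434, 0.162]
ft_force: [-6.4, -1.1, -1.9]
width: 11.9
grasp_force: 30.0
```

Force halved without movement, so it is seated. Relieve a little more and release.

Request:
servo_tool --pt "-0.06 -0.02 0.01 0 0 0 -1" --pt "-0.12 -0.03 0.02 0 0 0 -1" --pt "-0.12 -0.03 0.02 0 0 0 -0.45" --pt "-0.12 -0.03 0.02 0 0 0 -0.45" --pt "-0.12 -0.03 0.02 0 0 0 -0.45" --pt "-0.12 -0.03 0.02 0 0 0 -0.45" --pt "-0.12 -0.03 0.02 0 0 0 -0.45"

```text
t: 15.8
ee_pos: [543.8, -6.5, 199.5]
orientation: [-1.847, -2.438, 0.156]
ft_force: [0.9, -0.4, 0.4]
width: 24.1
grasp_force: 0.0
```

Request:
servo_tool --pt "0.13 0.03 1 0 0 0 -0.45" --pt "0.25 0.07 2 0 0 0 -0.45" --pt "0.5 0.14 4 0 0 0 -0.45" --pt "0.76 0.2 6 0 0 0 -0.45" --pt "0.9 0.25 8 0 0 0 -0.45" --pt "-3 -3 11 2 -7.2 -90 -0.45" --pt "-6 -4 11 2 -7.2 -90 -0.45" --pt "-9 -5 11 0 0 -90 -0.45" --pt "-12 -6 11 0 0 -90 -0.45" --pt "-12 -6 11 0 0 -90 -0.45" --pt "-12 -6 11 0 0 -90 -0.45" --pt "-12 -6 11 0 0 -90 -0.45" --pt "-12 -6 11 0 0 -90 -0.45" --pt "-12 -6 11 0 0 -90 -0.45" --pt "-12 -6 11 0 0 -90 -0.45" --pt "-12 -6 11 0 0 -90 -0.45" --pt "-12 -6 11 0 0 -90 -0.45" --pt "-12 -6 11 0 0 -90 -0.45" --pt "-12 -6 11 0 0 -90 -0.45"

```text
t: 17.38
ee_pos: [423.3, -66.7, 310.3]
orientation: [-2.985, -0.408, 0.022]
ft_force: [-0.2, 0.2, -0.4]
width: 24.0
grasp_force: 0.0
```

```bash
python3 - <<'E'
from h import *
w=grab('wrist');t=grab('top');s=grab('scene');print(w['o']['ee_pos'],w['o']['ft_force'])
a=cv2.resize(t['image'][140:225,255:355,::-1],(353,300),interpolation=2);b=cv2.resize(s['image'][160:280,300:420,::-1],(300,300),interpolation=2)
W=cv2.resize(w['image'][:,:,::-1],(480,300))
o=np.zeros((600,653,3),np.uint8);o[:300,:353]=a;o[:300,353:]=b;o[300:,:480]=W;cv2.imwrite('pics/end.png',o)
E
```

```text
[423.30391151 -66.73527663 310.28255098] [-0.23469869  0.23902489 -0.43664623]
```

View pics/end.png

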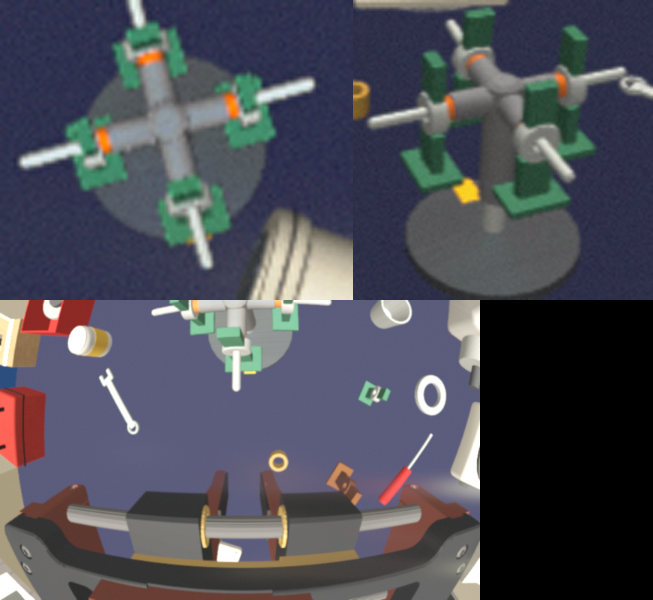

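```bash
python3 - <<'E'
from h import *
t=grab('top');s=grab('scene');w=grab('wrist')
f=lambda x,y:onz(t,255+x/3.53-.4,140+y/3.53-.4,170)[:2]
a,b=f(22,162),f(312,84);d=a-b;print('LR dir-> branch',np.degrees(np.arctan2(d[1],d[0]))+90-360*0,(a+b)/2)
for n,d,z in(('top',t,12),('wrist',w,12)):
    hsv=cv2.cvtColor(d['image'],cv2.COLOR_RGB2HSV);m=cv2.inRange(hsv,(20,110,90),(34,255,255))
    k,l,st,c=cv2.connectedComponentsWithStats(m)
    for i in range(1,k):
        P=onz(d,*c[i],z)[:2]-[600.8,10.2]
        if np.hypot(*P)<100:
            x0,x1=st[i][0],st[i][0]+st[i][2]
            A=[np.degrees(np.arctan2(*(onz(d,x,c[i][1],z)[:2]-[600.8,10.2])[::-1])).round(1) for x in(x0,x1)]
            print(n,st[i],c[i].round(1),np.hypot(*P).round(1),A)
hsv=cv2.cvtColor(s['image'],cv2.COLOR_RGB2HSV);m=cv2.inRange(hsv,(5,150,100),(17,255,255));k,l,st,c=cv2.connectedComponentsWithStats(m)
for i in range(1,k):
    if st[i,4]>5 and 300<c[i][0]<420:print('orange scene',c[i],st[i,4])
ax=np.array([600.8,10.2]);bb=np.array([-.962,-.272])
print('expected collar px',proj(s,np.append(ax+bb*54,170.5)),proj(s,np.append(ax+bb*54,181.)))
# fixed vs loose bracket tab tops in top view
hsv=cv2.cvtColor(t['image'],cv2.COLOR_RGB2HSV);m=cv2.inRange(hsv,(60,80,30),(95,255,255));k,l,st,c=cv2.connectedComponentsWithStats(m)
for i in range(1,k):
    if st[i,4]>8 and 250<c[i][0]<360:print('g',st[i])
E
```

```text
LR dir-> branch 195.91058929176293 [601.66546878  11.81004974]
top [285 183   1   1   1] [285. 183.] 62.8 [np.float64(95.7), np.float64(96.0)]
top [308 208   1   1   1] [308. 208.] 87.7 [np.float64(-171.2), np.float64(-169.2)]
wrist [369   0   6   2  11] [371.7   0.5] 85.6 [np.float64(-23.7), np.float64(-28.1)]
wrist [326  95  16   3  47] [333.3  96. ] 86.6 [np.float64(-171.7), np.float64(-156.2)]
orange scene [348.    183.125] 8
orange scene [382.875      193.04166667] 24
orange scene [338.61904762 202.19047619] 21
expected collar px [348.58172524 186.1468107 ] [348.79591262 182.2460089 ]
g [290 146  10   8  52]
g [302 148   6  14  56]
g [287 152   8  13  53]
g [319 161  14  21 147]
g [316 163   4   3  10]
g [273 173  18  21 158]
g [282 173   4   3  10]
g [302 190  10   7  52]
g [312 192   9  14  71]
g [299 197  10  13  62]
```

```bash
python3 -c "
from workcell import ctrl
print(ctrl.close_job())"
```

```text
the job is handed in; nothing more can be done
None
```

I handed the job in at about 17.5 s. The green bracket hangs on the empty branch with the collar home against the sleeve. The branch is over the yellow mark to within about 1 degree by camera, and the highest force I read was about 14 N.

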